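# Checking the cover switch of the ice-bucket dock

## Robot

A 7-joint arm with a two-finger parallel gripper is mounted at the origin on the work surface. World frame = base frame: x ahead of the robot, y to its left, z up, the work surface at z = 0. Lengths are in m, angles in rad, forces in N, time in s.
With the tool pointing down it reaches from about 0.35 to 0.9 m from the base axis. Payload 8.1 kg.
Tool frame: the origin (TCP) lies midway between the tips of the shut fingers; the grasp point (between the pads) lies 19 mm behind it; x points along the fingers, z is the direction in which the jaws open and shut, and the axes are right-handed (so a half turn about x gives the same grasp; the last joint's range is limited). The gripper opens to 92 mm and grips with 3 to 60 N. Pads are 19 mm wide; open, the fingers measure 130 mm over their backs; the gripper's body (75 mm by 190 mm) begins 47 mm behind the grasp point.
Start: joints at [1.076, 0.434, 0.025, 1.573, -0.012, 1.134, -0.075], TCP at [0.239, -0.578, 0.227] pointing down, gripper open.
Joint ranges: [-2.62, 2.62], [-0.44, 2.09], [-1.27, 1.32], [0.08, 2.57], [-1.32, 4.46], [0.12, 2], [-2.74, 2.74]. Speed limits (rad/s): [2.22, 2.22, 3.01, 3.01, 3.14, 3.14, 3.14].

## Interface

Orientations are given as a rotation vector (axis times angle).
In Python, from cell import arm, optics, finder gives the robot as it stands.
- The arm moves only by the tool send_rows, never from a script. Its argument "rows" is a list that holds one entry, the list of rows, each a list of 7 numbers: the shift along the tool's x, y, z in mm, then the turn, a rotation vector about the tool's x, y, z in degrees, then the opening in per cent of the stroke, from 0 (shut) to 100 (fully open). A call has exactly 8 rows; each row is the pose to reach, as a shift and turn from the pose commanded when the call began, along the tool's axes at that moment; what a row does not reach only later rows make up. A row lasts 1/10 s, in which the tool goes at most 50 mm and 8.59 degrees, less where a joint would pass 70% of its speed; a pose out of reach is approached as far as the arm can. A call with a gripper value outside its range is refused whole. The fingers move at their own pace and stop on an object; "grip_force" is the grip in N (left out, the last holds). Time passes only in rows, so rows that repeat a pose let the fingers close, or fill a call up. It gives the time, the measured TCP pose, the force and the opening at its end, in the units of the state.
- arm.observe(): the state, without advancing time (a new reading comes with each control period).
- optics.get_image(name): name is "scene" or "top" or "wrist"; returns (picture, depth): 400x640x3 uint8, red, green, blue; 400x640 float32, m along the optical axis (not along the pixel's ray), 0 where there is no reading.
- optics.get_calibration(name): a dict with "camera_matrix" (3x3 intrinsics, pixels), "position" and "orientation" of the camera in the world; the wrist camera has in their place "T_tool_cam" (4x4, takes a point from camera to tool coordinates, whose origin is the TCP and whose axes are the tool frame's). Camera axes: x right, y up, looking along -z (the intrinsics and any distortion apply to the point x, -y, -z); pixel columns grow to the right and rows downward; lengths in m; the calibration is good to about 2 mm. A picture is of the moment at which its call begins: read the wrist's pose just before it. get_calibration takes no time and is no camera call.
- arm.sign_off(): hands the job in, once; it reports no verdict.
Trained networks look in the newest picture that a camera, given by its name, has taken for a name from the list of things; names that differ only in an ending like _2 or _b are one class to them, and where a whole thing is asked for, a point or a joint stands for the part that bears it (a point fixed in the world has none). Each returns a list of dicts, best first, with "confidence" (0 to 1); they miss things now and then, are a little off and sometimes report something else, mostly with a low value. They report only what shows in the picture. A call takes as long as a camera call. They do not tell look-alikes from the thing itself.
- finder.search_frame(camera, thing): "bbox" ([left, top, width, height] in pixels, round what is visible of it).
- finder.regions_of(camera, thing): "region" (400x640 bool, what is visible of it) and "bbox" ([left, top, width, height] in pixels, round what is visible of it).
- finder.place_of(camera, thing): "xy" ([column, row] in pixels: a listed point, or the origin of a listed thing).
The state is a dict: "clock": time; "joints": joint angles; "dq": joint speeds; "joint_efforts": joint torques, N m; "position": TCP position; "ee_rot": TCP orientation; "force": force on the tool from outside, world axes, zero at the start; "ft_torque": the same for the moment, N m; "width": opening from 0.0 (shut) to 1.0 (fully open).
Only numpy, scipy, OpenCV 4.12 (cv2) and the standard library are available. Lean on these libraries where they do the work, as an engineer would, in place of code of your own. Each camera call takes 0.05 s, during which the arm holds its last target.

## Task

The cover is off the cooling dock under the ice bucket, so check its safety switch by hand: with closed fingers press the switch lever that carries the roller down from above just until it clicks, about 2 cm, hold it there for a moment without pushing on towards its stop, then let it spring back up and move clear. Leave the other switch, whose lever is a plain blade, alone, and do not disturb the jigger standing on the dock.

Things in the scene. Friction and masses are not known exactly. Their poses are not given: they have to be found in the camera images.
- cover_switch (a joint): Roller lever's angle, rad: 0 at rest (raised), grows as the roller is pressed down. Clicks at 0.20 (roller 13 mm down); harmful overtravel from 0.45 (31 mm); hard stop 0.60 (40 mm). Aim for 22 mm (0.32 rad). No sound or force step: spring 1.3 N at rest, 3 N at 22 mm, 4 N at 31 mm; springs back by itself. Steel strip, 70 mm from pivot to roller, rising 17 degrees, pointing to the dock's front.
- roller (a point): Centre of the black roller (18 mm diameter, 22 mm wide) at the free end of the cover switch's lever, on a black case at the dock's left or right end. Axis along y; x level, towards the pivot; z up (at rest). Roller's top 136 mm above the table at rest; sinking 22 mm it shifts level by 3 mm. Nothing but its own lever and case stands within 70 mm at its height, nothing over it.
- lamp_switch (a joint): Lever angle of the other switch (the dock's lamp), rad: 0 at rest, grows when pressed; leave at rest. Like black case, 230 mm across the dock from the cover switch; its lever is a bare steel blade 78 mm long, no roller. The dock is an aluminium slab 260 x 340 x 50 mm, turned up to 17 degrees; on its rear half a frosted glass ice bucket, top 163 mm above the table, its lid open at the back.
- jigger: Steel hourglass jigger, 42 mm across the foot, 75 mm tall, standing loose on the dock's deck (50 mm above the table) between the two switches, at least 70 mm from the roller. Origin at the centre of its underside, z up.
Not all that is in view belongs to the job. Leave any yellow look-alike of the jigger alone.

How it is judged:
By the outcome, as a careful person would: the job done as asked, in the order asked, and still so for the second after the job is handed in, with the robot touching nothing.
It also fails if it takes over 30 s, if anything falls off the work surface, if the arm or the gripper's body presses on something with over 40 N, if the wrist force passes 120 N, or if a joint passes its speed limit or range.

## Working session

There is one attempt and no reset: what is moved stays moved. The work goes in short steps, Python scripts to look and compute and a tool call to move; the robot and the scene stay as the last step left them, time stands still between calls to the robot, and variables do not carry over. Pictures are saved under pics/ and viewed, and the job is handed in when it is done.

Besides the shell and the picture viewer there is one more tool, called after "Emit:" by a JSON object that holds its "name" and its "arguments", one argument or row to a line. send_rows: Moves the arm, as the interface text tells. Its arguments: {"type":"object","properties":{"rows":{"type":"array"},"grip_force":{"type":"number"}},"required":["rows"]}

```bash
mkdir -p pics; ls; cat > h.py <<'E'
import numpy as np, cv2
from scipy.spatial.transform import Rotation as R
from cell import arm, optics, finder
def save(img,name): cv2.imwrite('pics/'+name,cv2.cvtColor(img,cv2.COLOR_RGB2BGR))
def campose(name):
    c=optics.get_calibration(name)
    if 'T_tool_cam' in c:
        s=arm.observe();T=np.eye(4);T[:3,:3]=R.from_rotvec(s['ee_rot']).as_matrix();T[:3,3]=s['position']
        T=T@np.array(c['T_tool_cam']);return c,T
    T=np.eye(4);o=np.array(c['orientation'],float)
    T[:3,:3]=o if o.shape==(3,3) else R.from_rotvec(o).as_matrix() if o.shape==(3,) else R.from_quat(o).as_matrix()
    T[:3,3]=c['position'];return c,T
def ray(c,T,u,v):
    K=np.array(c['camera_matrix']);D=c.get('distortion')
    x=(u-K[0,2])/K[0,0];y=(v-K[1,2])/K[1,1]
    d=np.array([x,-y,-1.0]);return T[:3,3],T[:3,:3]@d
def at_depth(c,T,u,v,z): o,d=ray(c,T,u,v);return o+d*z
def at_z(c,T,u,v,z): o,d=ray(c,T,u,v);return o+d*(z-o[2])/d[2]
E
python3 - <<'E'
from h import *
s=arm.observe();print(s)
for n in ['scene','top']:
    print(n,optics.get_calibration(n))
    im,d=optics.get_image(n);save(im,n+'0.png');np.savez('pics/'+n+'0.npz',im=im,d=d)
    for t in ['roller','jigger','cover_switch','lamp_switch']:
        print(t,[(np.round(r['xy'],1),round(r['confidence'],2)) for r in finder.place_of(n,t)] if t in('roller','jigger') else [(r['bbox'],round(r['confidence'],2)) for r in finder.search_frame(n,t)])
E
```

```text
pics
{'clock': 0.0, 'joints': array([ 1.07637244,  0.43520965,  0.02495019,  1.57411329, -0.01163325,
        1.13401495, -0.07507579]), 'dq': array([-0.00193134,  0.00144779,  0.00145032,  0.00102476, -0.00290186,
       -0.00104284,  0.00082507]), 'joint_efforts': array([-6.44169504e-04, -6.67849374e+01,  9.84781981e-01, -3.14465439e+01,
       -6.04124274e-02,  4.27184394e-02,  1.36300810e-04]), 'position': array([ 0.23843796, -0.57715797,  0.22594673]), 'ee_rot': array([ 0.91678981,  1.37087151, -0.91547067]), 'force': array([-0.14415742, -0.26692263,  0.82039701]), 'ft_torque': array([-0.03530062, -0.00045072,  0.01430555]), 'width': 1.000741657104366}
scene {'camera_matrix': array([[472.27349748,   0.        , 328.59200321],
       [  0.        , 472.27349748, 193.48441018],
       [  0.        ,   0.        ,   1.        ]]), 'position': array([1.07665312, 0.0268597 , 0.79168811]), 'orientation': array([0.52356149, 0.58626701, 1.58542641])}
roller [(array([203.6, 191.1]), 0.59)]
jigger [(array([266.4, 232.4]), 0.95), (array([194. , 193.1]), 0.83), (array([290.1, 155.9]), 0.75), (array([236.5, 180.9]), 0.69), (array([340.3, 206.7]), 0.58)]
cover_switch [([185.1, 187.2, 27.1, 43.0], 0.59)]
lamp_switch [([319.2, 196.8, 9.8, 41.5], 0.79)]
top {'camera_matrix': array([[364.8688093 ,   0.        , 317.45824521],
       [  0.        , 364.8688093 , 199.42423596],
       [  0.        ,   0.        ,   1.        ]]), 'position': array([ 0.38101462, -0.03599373,  0.84335533]), 'orientation': array([ 0.13456923, -0.12076389, -1.55644345])}
roller [(array([433.5, 184.7]), 0.8)]
jigger [(array([410.2, 255. ]), 0.87), (array([368.2, 176.1]), 0.85), (array([443.9, 230.8]), 0.85), (array([367.2, 289.8]), 0.79), (array([310.4, 225.5]), 0.62)]
cover_switch [([427.1, 150.2, 13.3, 35.3], 0.75)]
lamp_switch [([317.4, 152.1, 5.5, 33.1], 0.71)]
```

View pics/scene0.png

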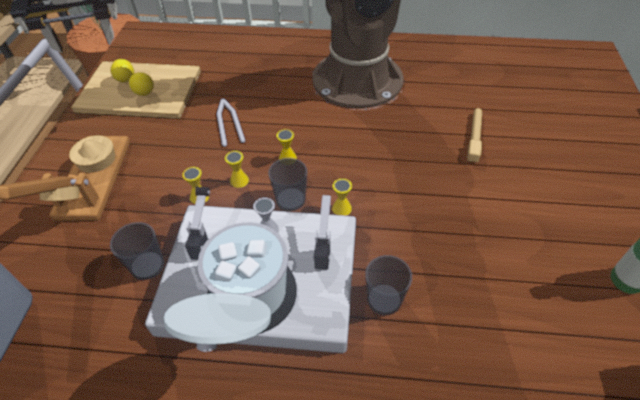

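View pics/top0.png

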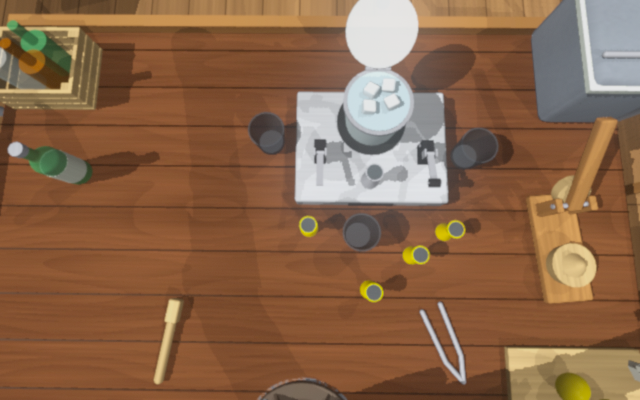

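```bash
python3 - <<'E'
from h import *
a=np.load('pics/top0.npz');b=np.load('pics/scene0.npz')
A=cv2.resize(a['im'][130:290,290:470],None,fx=4,fy=4,interpolation=cv2.INTER_CUBIC)[:600]
save(A,'topcrop.png')
B=cv2.resize(b['im'][140:260,170:360],None,fx=4,fy=4,interpolation=cv2.INTER_CUBIC)
save(B,'scenecrop.png')
for n,q,pts in [('top',a,[(433,180),(433,184),(433.5,181),(430,165),(320,180)]),('scene',b,[(203,191),(204,195),(324,225),(266,225)])]:
    c,T=campose(n)
    print(n)
    for u,v in pts: print(u,v,np.round(at_depth(c,T,u,v,q['d'][int(round(v)),int(round(u))]),4), np.round(at_z(c,T,u,v,.127),4))
E
```

```text
top
433 180 [ 0.5389 -0.2579  0.1334] [ 0.5404 -0.2599  0.127 ]
433 184 [ 0.5315 -0.2586  0.1301] [ 0.5322 -0.2596  0.127 ]
433.5 181 [ 0.5368 -0.2586  0.134 ] [ 0.5383 -0.2608  0.127 ]
430 165 [ 0.5747 -0.2591  0.114 ] [ 0.5712 -0.2551  0.127 ]
320 180 [ 0.539  -0.0337  0.1235] [ 0.5382 -0.0337  0.127 ]
scene
203 191 [ 0.539  -0.259   0.1357] [ 0.5319 -0.2628  0.127 ]
204 195 [ 0.543  -0.2575  0.1292] [ 0.5412 -0.2584  0.127 ]
324 225 [ 0.5826 -0.0323  0.1167] [ 0.5901 -0.0314  0.127 ]
266 225 [ 0.5667 -0.143   0.0821] [ 0.5989 -0.1323  0.127 ]
```

View pics/topcrop.png

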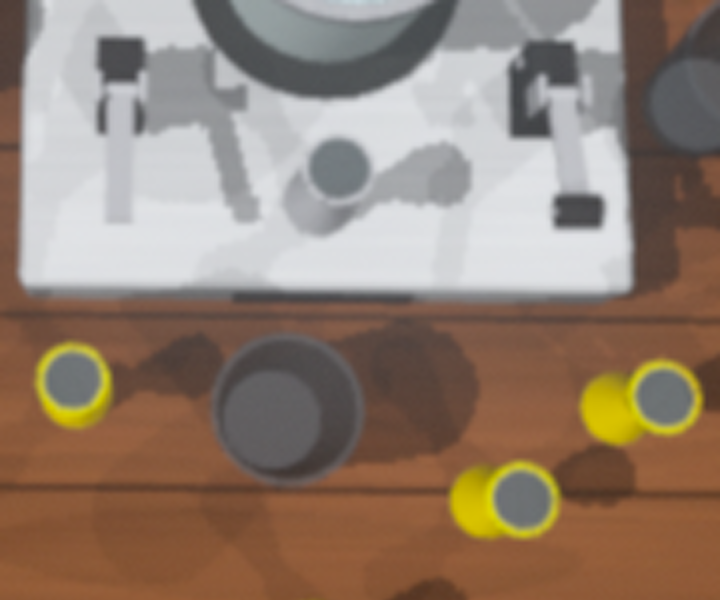

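View pics/scenecrop.png

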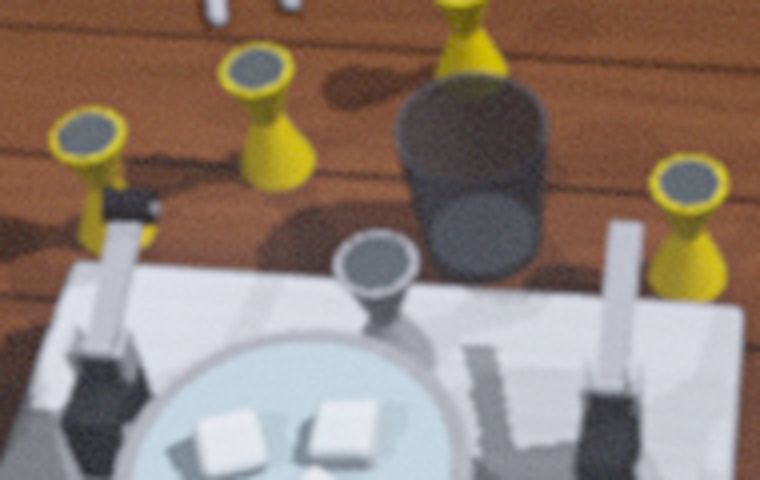

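The roller lever is the right-hand one in the top view, with its black roller at about (434,183) in top and (203,191) in scene. The bare blade at about (320,165) top is the lamp switch. The steel jigger is at about (374,173) top, and the yellow ones are decoys. Next I'll measure the roller's point cloud and the heights along the approach path.

```bash
python3 - <<'E'
from h import *
H={}
for n,box in [('top',(424,176,446,192)),('scene',(192,183,214,200))]:
    q=np.load(f'pics/{n}0.npz');c,T=campose(n)
    vv,uu=np.mgrid[0:400,0:640];K=c['camera_matrix'];d=q['d']
    P=np.stack([(uu-K[0,2])/K[0,0]*d,-(vv-K[1,2])/K[1,1]*d,-d],-1)@T[:3,:3].T+T[:3,3]
    H[n]=P
    l,t,r,b=box
    m=np.zeros(d.shape,bool);m[t:b,l:r]=True
    dark=q['im'].max(-1)<90
    S=P[m&dark&(P[...,2]>.105)&(P[...,2]<.15)]
    print(n,len(S),S.mean(0).round(4),S.min(0).round(4),S.max(0).round(4), np.median(S,0).round(4),S[S[:,2]>S[:,2].max()-.005].mean(0).round(4))
    # tall things near path
    print(' tall cover:')
    for x0 in np.arange(.15,.8,.05):
        print(round(x0,2),[int(1000*(P[...,2][(P[...,0]>=x0)&(P[...,0]<x0+.05)&(P[...,1]>=y0)&(P[...,1]<y0+.05)&(d>0)].max(initial=0))) for y0 in np.arange(-.7,-.05,.05)])
s=arm.observe();print(R.from_rotvec(s['ee_rot']).as_matrix().round(3),s['clock'])
print(optics.get_calibration('wrist'))
E
```

```text
top 66 [ 0.5343 -0.2602  0.1334] [ 0.5286 -0.2702  0.1277] [ 0.541 -0.251  0.137] [ 0.5343 -0.2597  0.1337] [ 0.5349 -0.2602  0.134 ]
 tall cover:
0.15 [21, 20, 67, 68, 20, 20, 3, 11, 11, 3, 4, 4, 2]
0.2 [3, 2, 2, 256, 299, 3, 3, 11, 11, 3, 4, 3, 3]
0.25 [2, 17, 22, 22, 3, 2, 3, 12, 11, 2, 74, 76, 3]
0.3 [2, 52, 54, 54, 3, 3, 3, 2, 3, 2, 77, 78, 3]
0.35 [2, 54, 77, 54, 3, 3, 3, 2, 77, 77, 3, 88, 3]
0.4 [2, 53, 54, 53, 2, 2, 3, 77, 76, 77, 91, 91, 91]
0.45 [2, 97, 99, 99, 2, 3, 2, 78, 2, 2, 90, 90, 91]
0.5 [3, 96, 146, 143, 2, 2, 3, 51, 137, 129, 126, 126, 52]
0.55 [1, 2, 193, 193, 5, 89, 91, 91, 123, 113, 127, 127, 52]
0.6 [2, 3, 219, 220, 3, 91, 88, 91, 115, 158, 165, 164, 163]
0.65 [3, 2, 2, 3, 4, 89, 91, 91, 52, 165, 179, 179, 165]
0.7 [163, 201, 200, 191, 2, 3, 2, 52, 52, 164, 180, 179, 164]
0.75 [0, 212, 212, 192, 3, 3, 2, 51, 51, 204, 205, 205, 206]
scene 102 [ 0.5377 -0.2614  0.135 ] [ 0.5247 -0.2742  0.1234] [ 0.5451 -0.2518  0.1392] [ 0.5382 -0.2608  0.1357] [ 0.5367 -0.2619  0.1368]
 tall cover:
0.15 [24, 24, 72, 296, 296, 24, 6, 15, 15, 5, 6, 6, 7]
0.2 [319, 333, 338, 338,
[... 559 characters left out ...]
7, 5, 5, 54, 56, 168, 182, 183, 167]
0.75 [0, 0, 97, 102, 5, 5, 5, 55, 54, 207, 207, 207, 207]
[[-0.     0.924  0.382]
 [ 0.     0.382 -0.924]
 [-1.    -0.    -0.   ]] 0.5
{'camera_matrix': array([[291.55898432,   0.        , 320.19598432],
       [  0.        , 291.55898432, 191.64280973],
       [  0.        ,   0.        ,   1.        ]]), 'T_tool_cam': array([[ 8.69124959e-06,  2.87662249e-01, -9.57731920e-01,
        -1.58660936e-01],
       [-5.28203892e-04,  9.57731788e-01,  2.87662204e-01,
         7.79066600e-02],
       [ 9.99999860e-01,  5.03377583e-04,  1.60268205e-04,
        -1.97621028e-04],
       [ 0.00000000e+00,  0.00000000e+00,  0.00000000e+00,
         1.00000000e+00]])}
```

Emit:
{"name": "send_rows", "arguments": {
  "rows": [
    [[0, 25, -11, 5, 0, 0, 0], [0, 70, -32, 10, 0, 0, 0], [0, 112, -51, 15, 0, 0, 0], [0, 156, -71, 20, 0, 0, 0], [0, 200, -91, 22.5, 0, 0, 0], [0, 245, -111, 22.5, 0, 0, 0], [0, 289, -131, 22.5, 0, 0, 0], [0, 330, -149, 22.5, 0, 0, 0]]
  ],
  "grip_force": 20
}}

```text
clock: 1.3
position: [0.4883, -0.3119, 0.227]
ee_rot: [1.21, 1.209, -1.209]
force: [1.0, 0.3, -0.1]
width: 0.354
```

Emit:
{"name": "send_rows", "arguments": {
  "rows": [
    [[0, 20, -20, 0, 0, 0, 0], [5, 40, -42, 0, 0, 0, 0], [15, 47, -51, 0, 0, 0, 0], [25, 47, -51, 0, 0, 0, 0], [37, 47, -51, 0, 0, 0, 0], [37, 47, -51, 0, 0, 0, 0], [37, 47, -51, 0, 0, 0, 0], [37, 47, -51, 0, 0, 0, 0]]
  ]
}}

```text
clock: 2.1
position: [0.5334, -0.2641, 0.1901]
ee_rot: [1.211, 1.207, -1.211]
force: [-0.1, 0.4, 0.2]
width: 0.009
```

```bash
python3 - <<'E'
from h import *
s=arm.observe();print(s['position'],s['force'],s['width'],s['clock'])
c,T=campose('wrist')
im,d=optics.get_image('wrist');save(im,'w1.png');np.savez('pics/w1.npz',im=im,d=d,T=T)
p=finder.place_of('wrist','roller');print(p)
for r in p[:2]:
    u,v=r['xy'];print(at_z(c,T,u,v,.127),at_depth(c,T,u,v,d[int(v),int(u)]))
im,d=optics.get_image('scene');save(im[100:300,100:400],'s1.png')
im,d=optics.get_image('top');save(cv2.resize(im[120:240,350:500],None,fx=4,fy=4),'t1.png')
E
```

```text
[ 0.5334456  -0.26412241  0.19012976] [-0.09780027  0.40933331  0.15951254] 0.008604415841988632 2.1
[{'xy': [322.5, 199.6], 'confidence': 0.64}]
[ 0.53802134 -0.26576251  0.127     ] [ 0.54090023 -0.26569327  0.13572721]
```

View pics/w1.png

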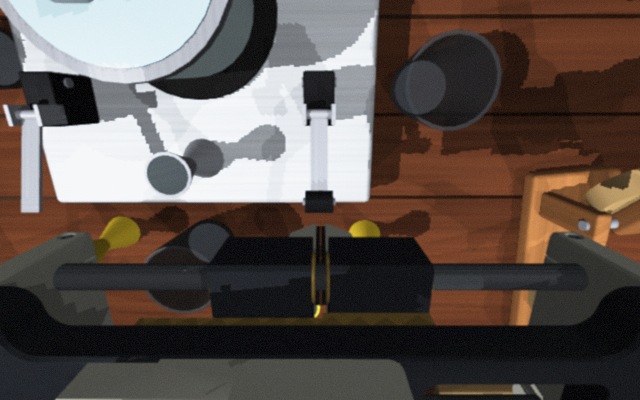

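View pics/s1.png

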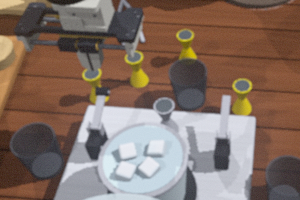

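```bash
python3 - <<'E'
from h import *
q=np.load('pics/w1.npz');c=optics.get_calibration('wrist');T=q['T'];K=c['camera_matrix'];d=q['d']
vv,uu=np.mgrid[0:400,0:640]
P=np.stack([(uu-K[0,2])/K[0,0]*d,-(vv-K[1,2])/K[1,1]*d,-d],-1)@T[:3,:3].T+T[:3,3]
m=np.zeros(d.shape,bool);m[186:216,298:340]=True
S=P[m&(q['im'].max(-1)<80)&(P[...,2]>.105)&(P[...,2]<.15)]
print(len(S),S.min(0).round(4),S.max(0).round(4),np.median(S,0).round(4))
for v in range(186,218,2): print(v,q['im'][v,312].max(),P[v,312].round(4),P[v,328].round(4))
# deck check
print(P[150,250],P[60,320])
s=[P[v,320] for v in (110,130,150,170,185)];print(np.round(s,4))
E
```

```text
606 [ 0.529  -0.2739  0.1274] [ 0.5461 -0.2519  0.1378] [ 0.5391 -0.263   0.1351]
186 210 [ 0.5489 -0.2574  0.1253] [ 0.5281 -0.2722  0.0508]
188 210 [ 0.5476 -0.2575  0.1266] [ 0.5256 -0.2723  0.0498]
190 138 [ 0.5458 -0.2574  0.126 ] [ 0.5457 -0.2702  0.126 ]
192 18 [ 0.5455 -0.2575  0.1307] [ 0.5451 -0.2701  0.1295]
194 21 [ 0.5443 -0.2576  0.1321] [ 0.5445 -0.27    0.1329]
196 23 [ 0.5429 -0.2576  0.1329] [ 0.5431 -0.27    0.1336]
198 23 [ 0.5423 -0.2576  0.136 ] [ 0.542  -0.2699  0.1351]
200 35 [ 0.5404 -0.2576  0.1351] [ 0.5404 -0.2699  0.1352]
202 38 [ 0.5393 -0.2576  0.1366] [ 0.5391 -0.2699  0.1362]
204 34 [ 0.5374 -0.2576  0.1359] [ 0.538  -0.2699  0.1377]
206 32 [ 0.5361 -0.2576  0.1368] [ 0.5358 -0.2699  0.1362]
208 29 [ 0.5345 -0.2576  0.1368] [ 0.5343 -0.2699  0.1365]
210 24 [ 0.5323 -0.2575  0.1353] [ 0.5322 -0.27    0.1352]
212 47 [ 0.5298 -0.2574  0.1331] [ 0.529  -0.2701  0.1313]
214 98 [ 0.4771 -0.2534  0.0007] [ 0.6112 -0.264   0.3488]
216 104 [ 0.4743 -0.2533  0.0006] [ 4.740e-01 -2.738e-01  1.000e-04]
[ 0.56658818 -0.192294    0.05104927] [ 0.65098291 -0.26413551  0.05095785]
[[ 0.6068 -0.264   0.1082]
 [ 0.5915 -0.2639  0.1125]
 [ 0.5765 -0.2639  0.1182]
 [ 0.5606 -0.2638  0.1196]
 [ 0.55   -0.2638  0.1263]]
```

View pics/t1.png

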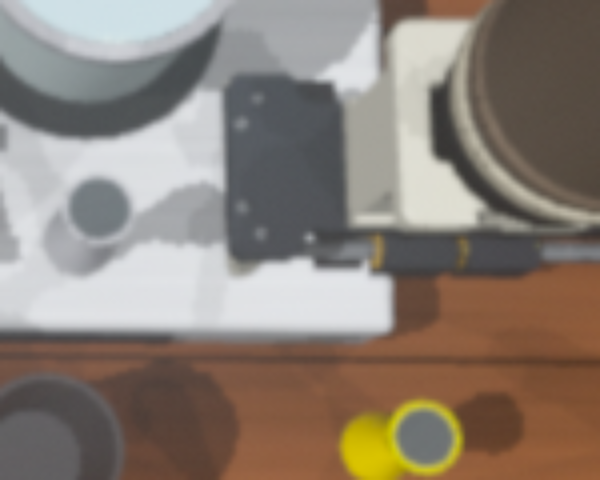

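Emit:
{"name": "send_rows", "arguments": {
  "rows": [
    [[8, 1, 0, 0, 0, 0, 0], [20, 2, 0, 0, 0, 0, 0], [32, 2.5, 0, 0, 0, 0, 0], [40, 2.5, 0, 0, 0, 0, 0], [45, 2.5, 0, 0, 0, 0, 0], [48, 2.5, 0, 0, 0, 0, 0], [48, 2.5, 0, 0, 0, 0, 0], [48, 2.5, 0, 0, 0, 0, 0]]
  ]
}}

```text
clock: 3.1
position: [0.5365, -0.2631, 0.142]
ee_rot: [1.21, 1.208, -1.21]
force: [0.1, -0.4, -0.3]
width: 0.005
```

```bash
python3 - <<'E'
from h import *
for i in range(1):
    s=arm.observe();print(s['position'],s['force'],s['width'],s['clock'])
im,d=optics.get_image('wrist');save(cv2.resize(im[150:330,200:440],None,fx=3,fy=3),'w2.png')
im,d=optics.get_image('scene');save(cv2.resize(im[140:260,140:300],None,fx=4,fy=4),'s2.png')
print(arm.observe()['force'],arm.observe()['position'])
E
```

```text
[ 0.53651725 -0.26311474  0.14200279] [ 0.07697995 -0.4149815  -0.26939308] 0.004553060538053654 3.1
[-0.2933496   0.34769986 -0.00051466] [ 0.5365757  -0.26311747  0.14216267]
```

View pics/w2.png

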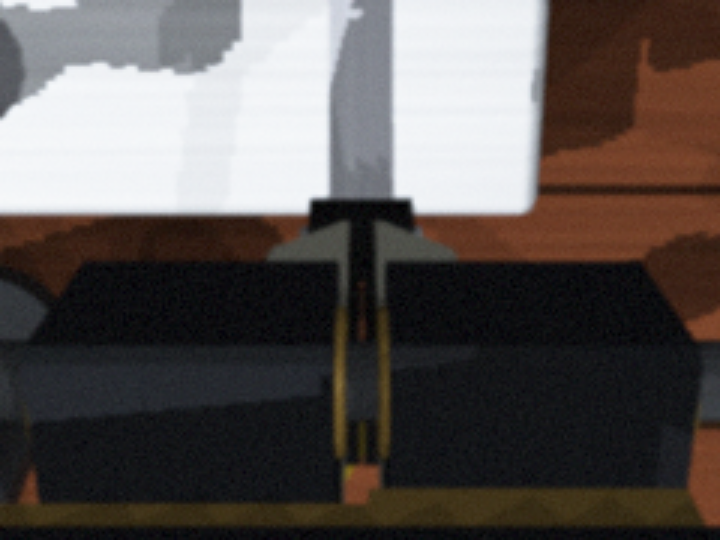

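View pics/s2.png

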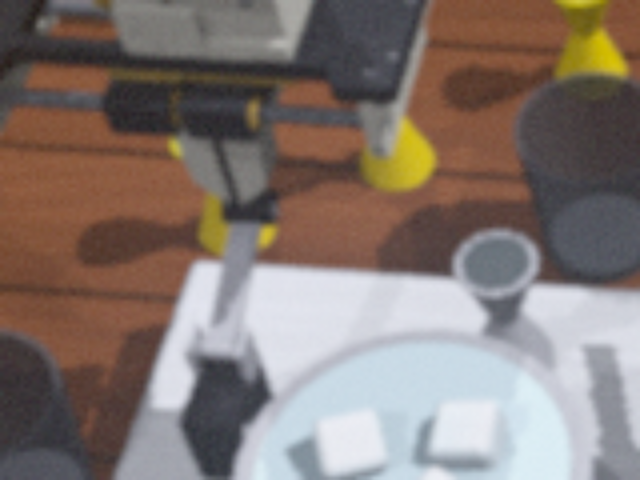

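Emit:
{"name": "send_rows", "arguments": {
  "rows": [
    [[4, 0, 0, 0, 0, 0, 0], [9, 0, 0, 0, 0, 0, 0], [14, -0.5, 0, 0, 0, 0, 0], [19, -1, 0, 0, 0, 0, 0], [23, -1, 0, 0, 0, 0, 0], [26, -1.5, 0, 0, 0, 0, 0], [28, -1.5, 0, 0, 0, 0, 0], [28, -1.5, 0, 0, 0, 0, 0]]
  ]
}}

```text
clock: 4.0
position: [0.5346, -0.2631, 0.1135]
ee_rot: [1.21, 1.209, -1.21]
force: [-2.4, 0.0, 3.4]
width: 0.005
```

```bash
python3 - <<'E'
from h import *
F=[];Z=[]
for i in range(2):
    s=arm.observe();F.append(s['force']);Z.append(s['position']); 
    if i==0: im,d=optics.get_image('wrist');save(cv2.resize(im[150:330,200:440],None,fx=3,fy=3),'w3.png')
    c,T=campose('wrist')
print(F,Z,s['clock'])
K=c['camera_matrix']
vv,uu=np.mgrid[0:400,0:640]
P=np.stack([(uu-K[0,2])/K[0,0]*d,-(vv-K[1,2])/K[1,1]*d,-d],-1)@T[:3,:3].T+T[:3,3]
for v in range(90,240,6): print(v,P[v,322].round(4))
im,d=optics.get_image('scene');save(cv2.resize(im[140:260,140:300],None,fx=4,fy=4),'s3.png')
print(arm.observe()['force'])
E
```

```text
[array([-2.40906056,  0.02925112,  3.39179385]), array([-3.42805662, -0.66293904,  3.43981119])] [array([ 0.53461333, -0.26308197,  0.11348105]), array([ 0.53475081, -0.26304246,  0.1136993 ])] 4.05
90 [ 0.6202 -0.2639  0.0966]
96 [ 0.617  -0.2639  0.0958]
102 [ 0.6137 -0.264   0.0955]
108 [ 0.6104 -0.2639  0.0981]
114 [ 0.6074 -0.2639  0.1073]
120 [ 0.6044 -0.2639  0.1113]
126 [ 0.6011 -0.2639  0.1101]
132 [ 0.5976 -0.2639  0.1068]
138 [ 0.5945 -0.2639  0.1086]
144 [ 0.5911 -0.2639  0.1078]
150 [ 0.5878 -0.2639  0.1087]
156 [ 0.5843 -0.2639  0.1081]
162 [ 0.5808 -0.2639  0.1074]
168 [ 0.5774 -0.2639  0.1079]
174 [ 0.5736 -0.2639  0.107 ]
180 [ 0.5702 -0.2639  0.1077]
186 [ 0.5665 -0.2639  0.1076]
192 [ 0.5629 -0.2639  0.1076]
198 [ 0.5591 -0.2639  0.1076]
204 [ 0.5552 -0.2639  0.1071]
210 [ 0.5513 -0.2639  0.1069]
216 [ 0.5476 -0.2639  0.1075]
222 [ 0.5435 -0.2639  0.1069]
228 [ 0.5442 -0.2638  0.1175]
234 [ 0.5441 -0.2638  0.1254]
[-2.32516971 -0.46702943  2.54654419]
```

View pics/w3.png

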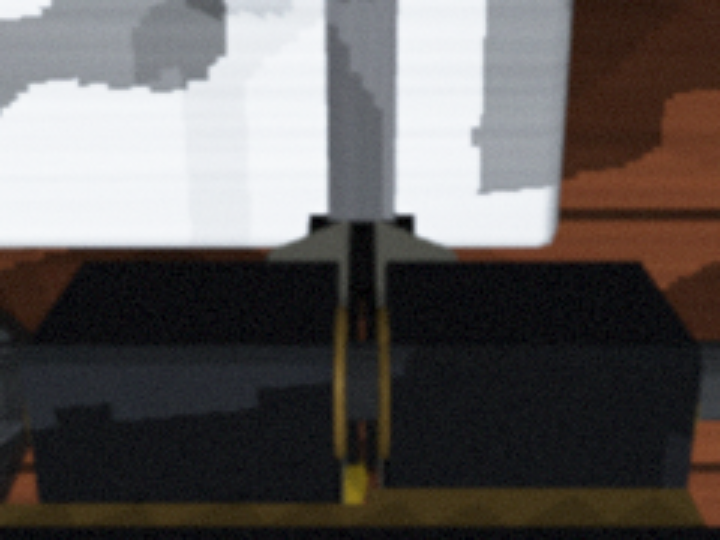

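View pics/s3.png

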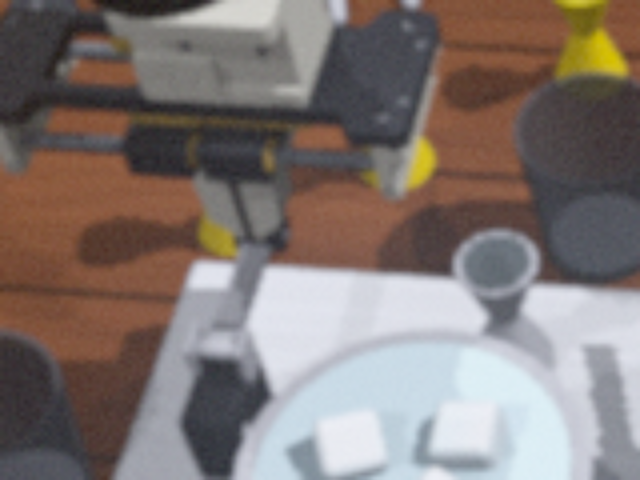

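The roller is pressed: TCP z is 0.1135, the vertical force about 3 N and the lever strip level (0.1075 m along its length), so roughly 0.3 rad. I'll hold here briefly.

Emit:
{"name": "send_rows", "arguments": {
  "rows": [
    [[0, 0, 0, 0, 0, 0, 0], [0, 0, 0, 0, 0, 0, 0], [0, 0, 0, 0, 0, 0, 0], [0, 0, 0, 0, 0, 0, 0], [0, 0, 0, 0, 0, 0, 0], [0, 0, 0, 0, 0, 0, 0], [0, 0, 0, 0, 0, 0, 0], [0, 0, 0, 0, 0, 0, 0]]
  ]
}}

```text
clock: 4.9
position: [0.5349, -0.263, 0.1138]
ee_rot: [1.21, 1.209, -1.21]
force: [-1.6, -0.1, 3.0]
width: 0.005
```

Emit:
{"name": "send_rows", "arguments": {
  "rows": [
    [[-5, 0, 0, 0, 0, 0, 0], [-12, 0.5, 0, 0, 0, 0, 0], [-20, 1, 0, 0, 0, 0, 0], [-30, 1, 0, 0, 0, 0, 0], [-45, 1, 0, 0, 0, 0, 0], [-65, 0, 0, 0, 0, 0, 0], [-90, 0, 0, 0, 0, 0, 0], [-110, 0, 0, 0, 0, 0, 0]]
  ]
}}

```text
clock: 5.7
position: [0.5348, -0.263, 0.2257]
ee_rot: [1.21, 1.208, -1.21]
force: [0.6, 0.1, 0.8]
width: 0.007
```

Emit:
{"name": "send_rows", "arguments": {
  "rows": [
    [[0, -20, 15, 0, 0, 0, 0], [0, -45, 35, 0, 0, 0, 0], [0, -75, 60, 0, 0, 0, 0], [0, -105, 80, 0, 0, 0, 0], [0, -130, 100, 0, 0, 0, 0], [0, -145, 110, 0, 0, 0, 0], [0, -145, 110, 0, 0, 0, 0], [0, -145, 110, 0, 0, 0, 0]]
  ]
}}

```text
clock: 6.5
position: [0.3901, -0.3725, 0.2242]
ee_rot: [1.211, 1.208, -1.21]
force: [0.3, -0.3, 0.2]
width: 0.009
```

```bash
python3 - <<'E'
from h import *
s=arm.observe();print(s['position'],s['force'],s['clock'],abs(s['dq']).max())
q=np.load('pics/top0.npz')
im,d=optics.get_image('top');save(im,'t4.png')
im2,d2=optics.get_image('scene');save(cv2.resize(im2[140:260,170:360],None,fx=4,fy=4),'s4.png')
print([ (r['xy'],r['confidence']) for r in finder.place_of('scene','roller')],[ (r['xy'],r['confidence']) for r in finder.place_of('scene','jigger')])
q=np.load('pics/scene0.npz')
for n,(l,t,r,b) in dict(roller=(192,183,214,200),jigger=(252,196,278,224),lamp=(315,193,333,270)).items():
    print(n,np.abs(im2[t:b,l:r].astype(int)-q['im'][t:b,l:r]).mean(),np.abs(d2[t:b,l:r]-q['d'][t:b,l:r]).mean())
E
```

```text
[ 0.39009097 -0.3725202   0.22424196] [ 0.33599035 -0.29317299  0.18268963] 6.5 0.019635885246667612
[([202.5, 191.3], 0.85)] [([239.6, 179.6], 0.95), ([197.5, 197.1], 0.93), ([286.8, 159.7], 0.6), ([266.8, 235.3], 0.58), ([341.0, 208.4], 0.58)]
roller 3.6524064171122994 0.0045920513
jigger 3.85989010989011 0.010566411
lamp 2.621933621933622 0.008009323
```

View pics/s4.png

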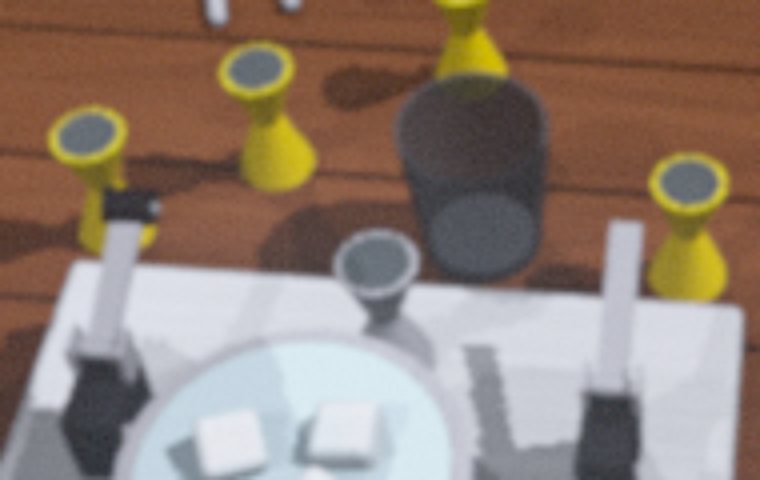

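View pics/t4.png

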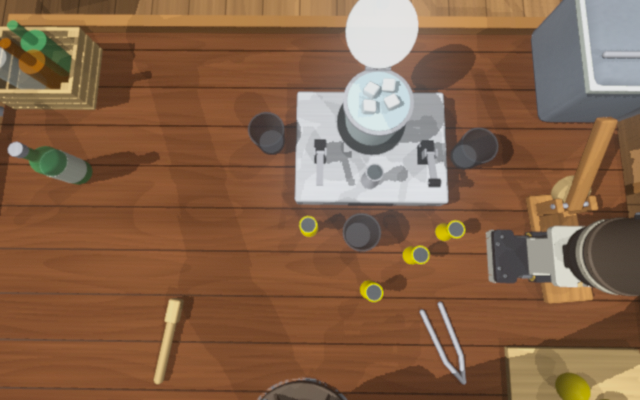

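The roller is back up at scene (202,191). The jigger, lamp blade and decoys look the same as in the first picture, and the arm is clear with no force on it.

```bash
python3 -c "
from cell import arm
print(arm.sign_off())"
```

```text
the job is handed in; nothing more can be done
None
```

I pressed the cover switch's roller lever down about 22 mm with closed fingers and held it there for just under a second. I then let it spring back, moved clear and handed the job in at about 6.6 s; no verdict was given.

- **During the hold:** the fingertips were at z = 0.1135–0.114 m and the upward force on the tool was 2.5–3.4 N. Depth along the lever showed it level, so it was pressed about 0.30 rad. That is past the click at 0.20 and short of overtravel at 0.45.
- **Sideways force:** the tool also felt 1.6–3.4 N sideways along x while pressing. I took this as friction on the roller. It was gone after release.
- **After release:** the roller is back at its starting position in the scene camera. The lamp switch blade, the steel jigger and the yellow look-alikes look unchanged in the images, and the force reading is about zero.
- **Camera disagreement:** the three cameras differed by 2–4 mm on where the roller was. I used the wrist camera's position, with the roller's top at 136 mm as given.

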